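# Close and latch the contact grill

## Robot

A 6-joint arm with a two-finger parallel gripper is mounted at the origin on the work surface. World frame = base frame: x ahead of the robot, y to its left, z up, the work surface at z = 0. Lengths are in m, angles in degrees, forces in N, time in s.
With the tool pointing down it reaches from about 0.3 to 0.75 m from the base axis. Payload 8.5 kg.
Tool frame: the origin (TCP) lies between the finger pads; the fingertips stand env.finger_overhang ahead of it and the grasp point (between the pads) lies 2 mm behind it (env.finger_overhang is the distance from the TCP to the fingertips, in m); z points along the fingers, y is the line along which they close (so a half turn about z gives the same grasp; the last joint's range is limited). The gripper opens to 85 mm and grips with 20 to 120 N. Pads are 22 mm wide; open, the fingers measure 114 mm over their backs; the gripper's body (76 mm by 85 mm) begins 54 mm behind the grasp point. The pads swing forward as they close: fully open they stand 13 mm farther back than shut.
Start: joints at [-76.278, 21.807, 74.336, -0, 83.858, -12.336], TCP at [0.242, -0.494, 0.248] pointing down, gripper open.
Joint ranges: [-178.18, 178.18], [-50.72, 133.34], [12.68, 142.11], [-81.47, 261.47], [9.98, 163.14], [-165.26, 165.26]. Speed limits (degrees/s): [136.94, 136.94, 180, 180, 180, 180].

## Interface

Orientations are given as a 3x3 rotation matrix whose columns are the frame's x, y, z axes.
In Python, from rig import env gives the robot as it stands. The module is installed in compiled form; this text tells all that it offers.
- The arm moves only by the tool jog_arm, never from a script. Its arguments are lists of equal length, an entry for each row: "hand": the finger opening in m, from 0 to 0.0854; "travel": the shift along the world's x, y, z in m, a list of three; "yaw": the turn about the world's z in rad. A call has exactly 5 rows; each row shifts and turns the commanded pose from where the row before left it; what a row does not reach is not made up. A row lasts 1/8 s, in which the tool goes at most 62.5 mm and 10.7 degrees, less where a joint would pass 70% of its speed; a pose out of reach is approached as far as the arm can. A call is refused whole if a number of a shift passes 0.0625 or a number of a turn 0.188, either way. A call with a gripper value outside its range is refused whole. The fingers move at their own pace and stop on an object; "grip_force" is the grip in N (left out, the last holds). Time passes only in rows, so rows that do not move let the fingers close, or fill a call up. It gives the time, the measured TCP pose, the force, the opening and the grip force at its end, in the units of the state.
- env.observe(): the state, without advancing time (a new reading comes with each control period).
- env.get_image(name): name is "side" or "top"; returns the picture (420x560x3 uint8, red, green, blue); there is no depth.
- env.calibration(name): a dict with "fx", "fy", "cx", "cy" (pixels), "position" and "rotation" of the camera in the world. Camera axes: x right, y down, z forward; pixel columns grow to the right and rows downward; lengths in m; the calibration is good to about 2 mm. A picture is of the moment at which its call begins. calibration takes no time and is no camera call.
- env.close_job(): hands the job in; it is judged then, once.
The state is a dict: "time_s": time; "q": joint angles; "qvel": joint speeds; "joint_efforts": joint torques, N m; "position": TCP position; "tool_rot": TCP orientation; "ft_force": force on the tool from outside, world axes, zero at the start; "wrist_torque": the same for the moment, N m; "grip_width": finger opening in m; "gripper_force": force on a finger pad.
Only numpy, scipy, OpenCV 4.12 (cv2) and the standard library are available. Lean on these libraries where they do the work, as an engineer would, in place of code of your own. Each camera call takes 0.05 s, during which the arm holds its last target. There are 200 camera calls.

## Task

The contact grill has been wiped clean and its heavy lid still stands up. Bring the lid forward and lower it under control, without letting it drop or slam, until it rests slightly ajar on its spring catch; then press the handle down gently until the catch snaps and the lid lies on its seat, without forcing it further. Leave the diffuser, mug and pepper mill standing where they are.

Things in the scene. Friction and masses are not known exactly. Their poses are not given: they have to be found in the camera images.
- grill: Compact contact grill, fixed; silver base 260 mm wide (y), 180 deep (x), lower plate's top 79 mm up. Origin on the counter under the base's centre; x runs from its front (handle side) to the hinge. A black catch block (40 mm wide, 15 mm out) with rubber seat and spring roller sits mid-front; it is set anywhere in a 10 mm vertical slot, so the height where the lid lands and shuts is not known.
- grill_lid (a joint): Lid angle, rad: 0 = plates together, level; about 1.4 = upright; noise 0.01. Lid 1.6 kg (+-20 %), 260 x 178 x 46 mm. Hinge friction holds it upright; brought forward below about 1.3 it falls, 4 to 8 N at the handle. It first rests ajar on the roller, 8 to 12 mm above shut at the handle (angle 0.03 to 0.11); 3 to 12 N more snaps it past, onto the seat (0 to 0.06).
- handle (a point): Middle of the lid's handle, a round black bar 22 mm thick, 150 mm long along the grill's y, held by an arm at each end. 240.7 mm from the hinge axis: at lid angle 0 it is 240 mm in front of (-x) and 18 mm above the hinge, 104 mm above the counter; it swings up about the hinge. 46 mm clear between bar and lid shell; about 30 mm to the catch block when shut.
- hinge (a point): Point on the hinge axis (along the grill's y) in the middle of the lid's width, at the rear of the grill, 95 mm behind the base's centre and 86 mm above the counter.
- diffuser: Square glass reed diffuser, 58 x 58 x 98 mm with thin reeds up to 225 mm; loose, fragile bystander near the grill. Origin under its centre.
- mug: Blue mug, 80 mm wide, 92 mm high, loose bystander near the grill. Origin under its centre.
- pepper_mill: Dark wooden pepper mill, 56 mm wide, 155 mm high, loose bystander near the grill. Origin under its centre.

How it is judged (in metres and radians):
On the way:
1. the lid has been brought down on its catch, at most a little ajar (value of joint grill_lid below 0.13 rad), for 0.1 s.
At the end, for the whole second after the job is handed in: the lid is snapped past its spring roller and lies still on the rubber seat of the catch block (its striker loads the seat with more than 3 N), and the diffuser, mug and pepper mill stand within 20 mm of where they were (contact force between grill_lid_c5 and catch_block_c1 above 3 N and value of joint grill_lid below 0.08 rad and velocity of joint grill_lid above -0.1 rad/s and distance of each of diffuser, mug, pepper_mill from where it was at the start of the episode below 0.02 m); the robot touches nothing.
It fails at once if the lid falls or slams: it swings down faster than 1.5 rad/s (about 0.36 m/s at the handle) before its striker is on the roller (velocity of joint grill_lid below -1.5 rad/s and contact force between grill_lid_c5 and catch_c0 below 0.5 N).
It fails at once if the lid is forced: its striker is pressed on the rubber seat with more than 40 N (about 25 N of push at the handle besides the lid's weight) (contact force between grill_lid_c5 and catch_block_c1 above 40 N).
It fails at once if the diffuser is knocked: moved over 20 mm or tilted over 0.2 rad (distance of diffuser from where it was at the start of the episode above 0.02 m or angle between diffuser's own z axis and vertical above 0.2 rad).
It fails at once if the mug is knocked: moved over 20 mm or tilted over 0.2 rad (distance of mug from where it was at the start of the episode above 0.02 m or angle between mug's own z axis and vertical above 0.2 rad).
It fails at once if the pepper mill is knocked: moved over 20 mm or tilted over 0.2 rad (distance of pepper_mill from where it was at the start of the episode above 0.02 m or angle between pepper_mill's own z axis and vertical above 0.2 rad).
It also fails if it takes over 64 s, if anything falls off the work surface, if the arm or the gripper's body presses on something with over 40 N, if the wrist force passes 120 N, or if a joint passes its speed limit or range.

## Working session

There is one attempt and no reset: what is moved stays moved. The work goes in short steps, Python scripts to look and compute and a tool call to move; the robot and the scene stay as the last step left them, time stands still between calls to the robot, and variables do not carry over. Pictures are saved under pics/ and viewed, at most 10 in all, crops included, and the job is handed in when it is done.

Besides the shell and the picture viewer there is one more tool, called after "Call:" as name(argument=value, ...), one argument or row to a line, values as JSON. jog_arm: Moves the arm, as the interface text tells. Its arguments: {"type":"object","properties":{"hand":{"type":"array"},"travel":{"type":"array"},"yaw":{"type":"array"},"grip_force":{"type":"number"}},"required":["hand","travel","yaw"]}

```bash
mkdir -p pics
python3 - <<'E'
from rig import env
import cv2
for n in("side","top"):
    cv2.imwrite(f"pics/{n}0.png",env.get_image(n)[:,:,::-1]); print(n,env.calibration(n))
o=env.observe(); print(o["time_s"],o["position"],o["tool_rot"],o["ft_force"],env.finger_overhang,o["grip_width"], o.keys())
E
```

```text
side {'fx': 418.10321135080244, 'fy': 418.10321135080244, 'cx': 284.13816869972754, 'cy': 202.68315686341361, 'position': array([0.01837053, 0.65162935, 0.89575475]), 'rotation': array([[-0.74529965, -0.46679402,  0.47605859],
       [-0.66666786,  0.53147611, -0.52257738],
       [-0.00907777, -0.70684969, -0.70730553]])}
top {'fx': 542.2062891237207, 'fy': 542.2062891237207, 'cx': 289.15983673522277, 'cy': 195.61962566562846, 'position': array([0.29711477, 0.06156575, 1.4299077 ]), 'rotation': array([[ 0.01046338, -0.98160983,  0.19061125],
       [-0.99990556, -0.00857265,  0.01074117],
       [-0.0089096 , -0.19070564, -0.98160683]])}
0.1 [ 0.24156649 -0.49386822  0.24778599] [[ 8.98343814e-01  4.39292964e-01 -2.87446214e-04]
 [ 4.39292968e-01 -8.98343020e-01  1.22723224e-03]
 [ 2.80889189e-04 -1.22874959e-03 -9.99999206e-01]] [-0.46729916 -0.34732776 -0.19854116] 0.017 0.08549451412396233 dict_keys(['time_s', 'q', 'qvel', 'joint_efforts', 'position', 'tool_rot', 'ft_force', 'wrist_torque', 'gripper_force', 'grip_width'])
```

View pics/side0.png

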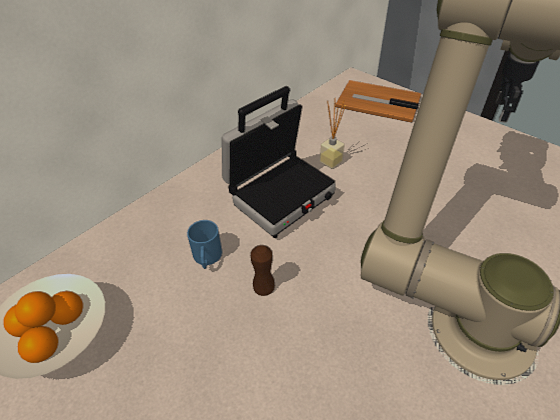

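View pics/top0.png

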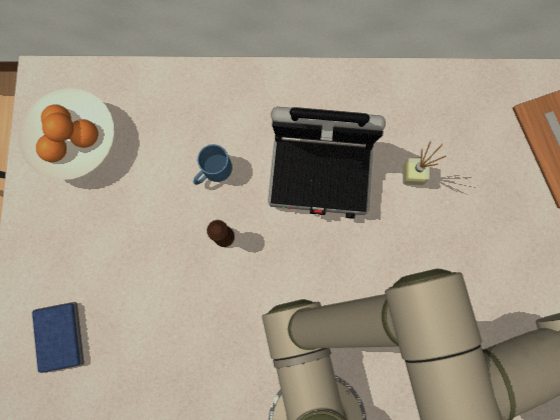

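Side view: the lid stands upright, with its bar from about (240,125) to (289,95). The mug is at (205,243), the mill at (262,270) and the diffuser at (332,152). Top view: the bar runs (293,115)–(368,120) and the base's front edge (271,208)–(368,214), so grill x points away from the robot. Next I measure the bar in both views.

```bash
cat > h.py <<'E'
import numpy as np
from rig import env
def ray(n,u,v):
    c=env.calibration(n); d=c["rotation"]@np.array([(u-c["cx"])/c["fx"],(v-c["cy"])/c["fy"],1]); return c["position"],d
def onz(n,u,v,z):
    p,d=ray(n,u,v); return p+d*(z-p[2])/d[2]
def tri(a,b):
    (p,d),(q,e)=ray("top",*a),ray("side",*b); s=np.linalg.lstsq(np.c_[d,-e],q-p,rcond=None)[0]
    A,B=p+s[0]*d,q+s[1]*e; return (A+B)/2,np.linalg.norm(A-B)
E
python3 - <<'E'
from h import *
import cv2
t=cv2.imread("pics/top0.png");s=cv2.imread("pics/side0.png")
a=cv2.resize(t[95:225,260:385],None,fx=4,fy=4,interpolation=2); b=cv2.resize(s[80:245,215:345],None,fx=3,fy=3,interpolation=2)
c=np.zeros((520,900,3),np.uint8); c[:520,:500]=a; c[:495,505:895]=b
cv2.imwrite("pics/crop.png",cv2.resize(c,(800,462),interpolation=3))
print(tri((330.5,117.5),(264,108)))
for n,u,v in(("top",293,115),("top",368,120),("side",240,125),("side",289,95)): print(n,onz(n,u,v,.326).round(3))
for u,v in((271,206),(367,212)): print(onz("top",u,v,.079).round(3))
E
```

```text
(array([ 0.69136122, -0.01432529,  0.2996962 ]), np.float64(0.0006187526681764886))
top [0.687 0.067 0.326]
top [ 0.677 -0.092  0.326]
side [0.654 0.106 0.326]
side [ 0.656 -0.072  0.326]
[0.532 0.122 0.079]
[ 0.519 -0.12   0.079]
```

View pics/crop.png

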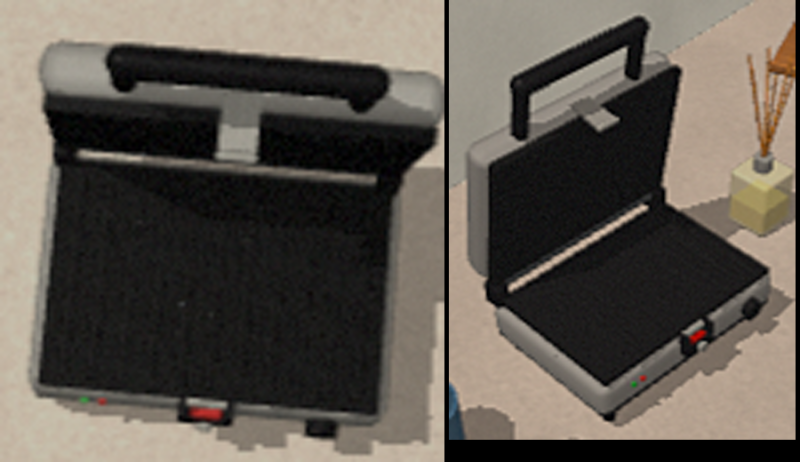

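The crop shows the bar's centreline at top (291,112.4)–(369,118) and side (239.4,111)–(288.5,89). The base's front corners are at top (270.7,204) and (367.7,211).

Run:
```python
from h import *
a=tri((291,112.6),(239.6,111)); b=tri((369,118),(288.5,89)); print(a,b)
print("len",np.linalg.norm(a[0]-b[0]), "mid",(a[0]+b[0])/2)
f=[onz("top",270.7,204,.075),onz("top",367.7,210.9,.075)]; print(f,np.linalg.norm(f[0]-f[1]))
m=(f[0]+f[1])/2; d=f[0]-f[1]; d/=np.linalg.norm(d); gx=np.array([d[1],-d[0],0]); d2=a[0]-b[0]
print("yaw",np.degrees(np.arctan2(gx[1],gx[0])),"bar yaw",np.degrees(np.arctan2(-d2[0],d2[1])))
O=m+gx*.09;H=O+gx*.095; print("O",O,"hinge",H)
for th in(1.3,1.35,1.4,1.45): print(th,(H-gx*.2407*np.cos(th+.0749)).round(3),.086+.2407*np.sin(th+.0749))
print("diff",onz("top",417,172,.09),"mug",onz("top",213,163,.092),"mill",onz("top",219,231,.155))
```

```text
(array([0.68989307, 0.07158727, 0.33285577]), np.float64(0.000153195731773297)) (array([ 0.6806231 , -0.09586323,  0.32402791]), np.float64(0.003370973393320189))
len 0.16793907377717732 mid [ 0.68525808 -0.01213798  0.32844184]
[array([0.53813211, 0.12303209, 0.075     ]), array([ 0.52259183, -0.12261215,  0.075     ])] 0.24613531675411246
yaw -3.619900155901571 bar yaw -3.168627437048909
O [ 0.6201824  -0.00547237  0.075     ] hinge [ 0.71499287 -0.0114704   0.075     ]
1.3 [ 0.668 -0.009  0.075] 0.3220962748816453
1.35 [ 0.68  -0.009  0.075] 0.32414280222949254
1.4 [ 0.692 -0.01   0.075] 0.3255940965941399
1.45 [ 0.704 -0.011  0.075] 0.3264465304954953
diff [ 0.62108731 -0.24702354  0.09      ] mug [0.63984312 0.27105381 0.092     ] mill [0.457881  0.2407729 0.155    ]
```

Bar at about (0.687, -0.010, 0.326), hinge at (0.714, -0.0115, 0.086), grill yaw about -3.5°. The two views agree with each other and with the given sizes. I'll lift first, then go over.

Call:
jog_arm(
  hand=[0.085,0.085,0.085,0.085,0.085],
  travel=[
    [0,0,0.043],
    [0,0,0.043],
    [0,0,0.043],
    [0.01,0.01,0.043],
    [0.03,0.03,0],
  ],
  yaw=[0,0.05,0.1,0.1,0.1],
)

```text
time_s: 0.72
position: [0.2814, -0.4548, 0.4226]
tool_rot: [[0.693, 0.721, 0.001], [0.721, -0.693, -0.005], [-0.002, 0.004, -1.0]]
ft_force: [0.5, 0.1, -0.9]
grip_width: 0.0852
gripper_force: 0.0
```

Call:
jog_arm(
  hand=[0.085,0.085,0.085,0.085,0.085],
  travel=[
    [0.03,0.034,0],
    [0.03,0.034,0],
    [0.03,0.034,0],
    [0.03,0.034,0],
    [0.03,0.034,0],
  ],
  yaw=[0.1,0.1,0.1,0.1,0.1],
)

```text
time_s: 1.35
position: [0.4324, -0.2828, 0.42]
tool_rot: [[0.26, 0.966, -0.001], [0.966, -0.26, 0.001], [0.0, -0.001, -1.0]]
ft_force: [0.6, -0.5, 0.0]
grip_width: 0.0849
gripper_force: 0.0
```

Call:
jog_arm(
  hand=[0.085,0.085,0.085,0.085,0.085],
  travel=[
    [0.03,0.034,0],
    [0.03,0.034,0],
    [0.03,0.034,0],
    [0.03,0.034,0],
    [0.03,0.034,0],
  ],
  yaw=[0.1,0.1,0,0,0],
)

```text
time_s: 1.98
position: [0.5824, -0.1128, 0.4199]
tool_rot: [[0.066, 0.998, -0.001], [0.998, -0.066, 0.0], [0.0, -0.001, -1.0]]
ft_force: [0.5, 0.3, -0.7]
grip_width: 0.0846
gripper_force: 0.0
```

Call:
jog_arm(
  hand=[0.085,0.085,0.085,0.085,0.085],
  travel=[
    [0.035,0.034,0],
    [0.035,0.034,0],
    [0.03,0.034,0],
    [0.004,0.001,0],
    [0,0,0],
  ],
  yaw=[0,0,0,0,0],
)

```text
time_s: 2.6
position: [0.6857, -0.0114, 0.4196]
tool_rot: [[0.066, 0.998, -0.001], [0.998, -0.066, -0.0], [-0.0, -0.001, -1.0]]
ft_force: [0.4, -0.0, 0.6]
grip_width: 0.085
gripper_force: 0.0
```

Run:
```python
from h import *
import cv2
s=env.get_image("side")[:,:,::-1]; t=env.get_image("top")[:,:,::-1]
a=cv2.resize(s[20:240,200:360],None,fx=2.5,fy=2.5,interpolation=2);b=cv2.resize(t[60:280,240:400],None,fx=2.5,fy=2.5,interpolation=2)
cv2.imwrite("pics/a1.png",np.hstack([a,b]))
```

```text
(no output)
```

View pics/a1.png

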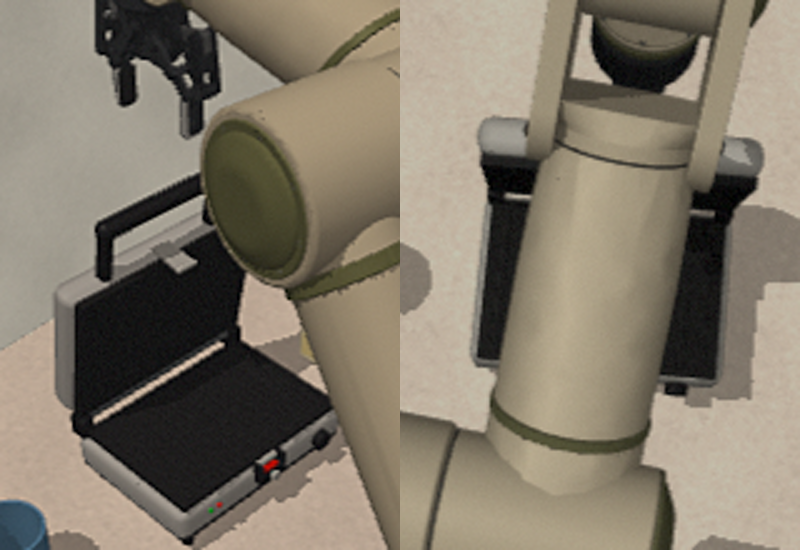

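Both fingers hang over the middle of the bar: their tips are at crop (125,100) and (190,135), and the bar is below at (150,215). Descending to straddle the bar.

Call:
jog_arm(
  hand=[0.085,0.085,0.085,0.085,0.085],
  travel=[
    [0,0,-0.03],
    [0,0,-0.03],
    [0,0,-0.02],
    [0,0,-0.015],
    [0,0,0],
  ],
  yaw=[0,0,0,0,0],
)

```text
time_s: 3.32
position: [0.6848, -0.0119, 0.3251]
tool_rot: [[0.067, 0.998, -0.002], [0.998, -0.067, 0.0], [0.0, -0.002, -1.0]]
ft_force: [0.5, 0.0, 0.1]
grip_width: 0.0852
gripper_force: 0.0
```

Call:
jog_arm(
  hand=[0.05,0.04,0.035,0.03,0.03],
  travel=[
    [0,0,0],
    [0,0,0],
    [0,0,0],
    [0,0,0],
    [0,0,0],
  ],
  yaw=[0,0,0,0,0],
  grip_force=30,
)

```text
time_s: 3.95
position: [0.6856, -0.011, 0.3253]
tool_rot: [[0.066, 0.998, -0.0], [0.998, -0.066, 0.0], [0.0, -0.0, -1.0]]
ft_force: [-0.2, 0.1, 0.5]
grip_width: 0.0298
gripper_force: 0.0
```

Call:
jog_arm(
  hand=[0.026,0.022,0.018,0.015,0.015],
  travel=[
    [0,0,0],
    [0,0,0],
    [0,0,0],
    [0,0,0],
    [0,0,0],
  ],
  yaw=[0,0,0,0,0],
  grip_force=40,
)

```text
time_s: 4.58
position: [0.6856, -0.011, 0.3255]
tool_rot: [[0.066, 0.998, 0.0], [0.998, -0.066, -0.0], [-0.0, 0.0, -1.0]]
ft_force: [-0.7, -0.0, 1.8]
grip_width: 0.0209
gripper_force: 39.2
```

Run:
```python
from h import *
import cv2
s=env.get_image("side")[:,:,::-1]
cv2.imwrite("pics/a2.png",cv2.resize(s[40:240,200:360],None,fx=3,fy=3,interpolation=2))
o=env.observe();print(o["position"],o["ft_force"])
```

```text
[ 0.68558501 -0.01106692  0.32550059] [-0.93664562  0.32168024  1.63754934]
```

View pics/a2.png

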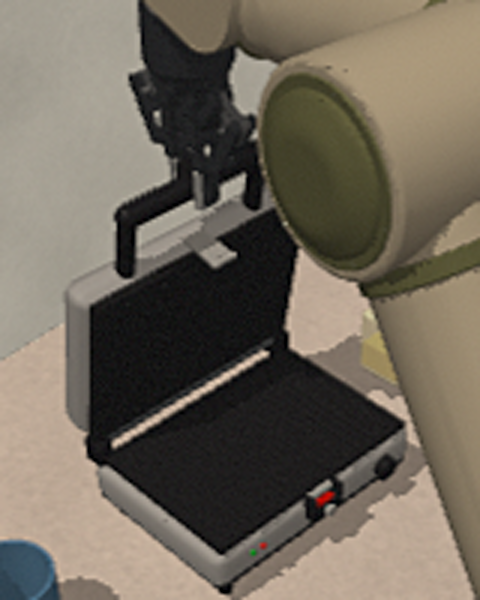

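The fingers hold the bar in the middle: opening 21 mm, bar at crop (200,190), and the base is clear. Working out the arc increments.

Run:
```python
import numpy as np
H=np.array([.714,-.0115,.086]);g=np.array([.998,-.064,0])
P=lambda p:H-g*.2407*np.cos(p)+np.array([0,0,.2407*np.sin(p)])
p=np.linspace(1.452,.202,26)
X=np.array([P(q) for q in p])
for i in range(25): print(i, round(p[i+1],3),(X[i+1]-X[i]).round(4),X[i+1].round(4))
```

```text
0 1.402 [-0.0119  0.0008 -0.0017] [ 0.6736 -0.0089  0.3233]
1 1.352 [-0.0118  0.0008 -0.0023] [ 0.6619 -0.0082  0.321 ]
2 1.302 [-0.0117  0.0007 -0.0029] [ 0.6502 -0.0074  0.3181]
3 1.252 [-0.0115  0.0007 -0.0035] [ 0.6387 -0.0067  0.3146]
4 1.202 [-0.0113  0.0007 -0.0041] [ 0.6274 -0.0059  0.3105]
5 1.152 [-0.0111  0.0007 -0.0046] [ 0.6163 -0.0052  0.3059]
6 1.102 [-0.0108  0.0007 -0.0052] [ 0.6055 -0.0045  0.3007]
7 1.052 [-0.0106  0.0007 -0.0057] [ 0.5949 -0.0039  0.295 ]
8 1.002 [-0.0103  0.0007 -0.0062] [ 0.5846 -0.0032  0.2888]
9 0.952 [-0.01    0.0006 -0.0067] [ 0.5747 -0.0026  0.2821]
10 0.902 [-0.0096  0.0006 -0.0072] [ 0.5651 -0.0019  0.2748]
11 0.852 [-0.0092  0.0006 -0.0077] [ 0.5558 -0.0014  0.2672]
12 0.802 [-0.0088  0.0006 -0.0081] [ 0.547  -0.0008  0.259 ]
13 0.752 [-0.0084  0.0005 -0.0086] [ 5.386e-01 -2.000e-04  2.504e-01]
14 0.702 [-0.008   0.0005 -0.009 ] [5.306e-01 3.000e-04 2.414e-01]
15 0.652 [-0.0075  0.0005 -0.0094] [0.5231 0.0007 0.2321]
16 0.602 [-0.007   0.0005 -0.0097] [0.516  0.0012 0.2223]
17 0.552 [-0.0066  0.0004 -0.0101] [0.5095 0.0016 0.2122]
18 0.502 [-0.006   0.0004 -0.0104] [0.5034 0.002  0.2018]
19 0.452 [-0.0055  0.0004 -0.0107] [0.4979 0.0024 0.1911]
20 0.402 [-0.005   0.0003 -0.011 ] [0.4929 0.0027 0.1802]
21 0.352 [-0.0044  0.0003 -0.0112] [0.4885 0.003  0.169 ]
22 0.302 [-0.0039  0.0002 -0.0114] [0.4847 0.0032 0.1576]
23 0.252 [-0.0033  0.0002 -0.0116] [0.4814 0.0034 0.146 ]
24 0.202 [-0.0027  0.0002 -0.0117] [0.4787 0.0036 0.1343]
```

Call:
jog_arm(
  hand=[0.015,0.015,0.015,0.015,0.015],
  travel=[
    [-0.0119,0.0008,-0.0017],
    [-0.0118,0.0008,-0.0023],
    [-0.0117,0.0007,-0.0029],
    [-0.0115,0.0007,-0.0035],
    [-0.0113,0.0007,-0.0041],
  ],
  yaw=[0,0,0,0,0],
)

```text
time_s: 5.25
position: [0.6276, -0.0064, 0.3117]
tool_rot: [[0.065, 0.998, 0.004], [0.998, -0.065, 0.001], [0.002, 0.004, -1.0]]
ft_force: [0.8, 5.7, 4.9]
grip_width: 0.0206
gripper_force: 43.1
```

Call:
jog_arm(
  hand=[0.015,0.015,0.015,0.015,0.015],
  travel=[
    [-0.0111,0.0008,-0.0046],
    [-0.0108,0.0008,-0.0052],
    [-0.0106,0.0008,-0.0057],
    [-0.0103,0.0008,-0.0062],
    [-0.01,0.0007,-0.0067],
  ],
  yaw=[0,0,0,0,0],
)

```text
time_s: 5.88
position: [0.5745, -0.0022, 0.2826]
tool_rot: [[0.065, 0.998, 0.002], [0.998, -0.065, 0.002], [0.003, 0.002, -1.0]]
ft_force: [-7.9, 5.1, 10.3]
grip_width: 0.0204
gripper_force: 45.7
```

Call:
jog_arm(
  hand=[0.015,0.015,0.015,0.015,0.015],
  travel=[
    [-0.0099,0.0008,-0.006],
    [-0.0095,0.0008,-0.0066],
    [-0.009,0.0008,-0.0073],
    [-0.0086,0.0007,-0.0079],
    [-0.008,0.0006,-0.0086],
  ],
  yaw=[0,0,0,0,0],
)

```text
time_s: 6.5
position: [0.5293, 0.0015, 0.2457]
tool_rot: [[0.065, 0.998, 0.0], [0.998, -0.065, 0.003], [0.003, 0.0, -1.0]]
ft_force: [0.1, 6.9, -0.8]
grip_width: 0.0206
gripper_force: 41.5
```

Call:
jog_arm(
  hand=[0.015,0.015,0.015,0.015,0.015],
  travel=[
    [-0.0077,0.0008,-0.0092],
    [-0.0072,0.0007,-0.0096],
    [-0.0066,0.0006,-0.01],
    [-0.0061,0.0006,-0.0103],
    [-0.0055,0.0005,-0.0107],
  ],
  yaw=[0,0,0,0,0],
)

```text
time_s: 7.12
position: [0.4957, 0.0038, 0.1955]
tool_rot: [[0.066, 0.998, -0.001], [0.998, -0.066, 0.001], [0.001, -0.001, -1.0]]
ft_force: [-2.4, 4.5, -1.7]
grip_width: 0.0212
gripper_force: 42.8
```

Call:
jog_arm(
  hand=[0.015,0.015,0.015,0.015,0.015],
  travel=[
    [-0.005,0.0004,-0.0105],
    [-0.0044,0.0003,-0.0105],
    [-0.0036,0.0003,-0.0105],
    [-0.003,0.0002,-0.0105],
    [-0.0026,0.0002,-0.0105],
  ],
  yaw=[0,0,0,0,0],
)

```text
time_s: 7.75
position: [0.4766, 0.0054, 0.1427]
tool_rot: [[0.066, 0.998, -0.003], [0.998, -0.066, 0.001], [0.001, -0.003, -1.0]]
ft_force: [-3.8, 5.0, -3.4]
grip_width: 0.0208
gripper_force: 45.2
```

Call:
jog_arm(
  hand=[0.015,0.015,0.015,0.015,0.015],
  travel=[
    [-0.0004,0,-0.002],
    [-0.0004,0,-0.002],
    [-0.0004,0,-0.002],
    [-0.0004,0,-0.002],
    [-0.0004,0,-0.002],
  ],
  yaw=[0,0,0,0,0],
)

```text
time_s: 8.38
position: [0.4743, 0.0056, 0.1328]
tool_rot: [[0.066, 0.998, -0.004], [0.998, -0.066, 0.002], [0.002, -0.004, -1.0]]
ft_force: [-6.6, 6.4, -1.2]
grip_width: 0.0206
gripper_force: 45.6
```

Run:
```python
from h import *
import cv2
s=env.get_image("side")[:,:,::-1]
cv2.imwrite("pics/a3.png",cv2.resize(s[100:260,200:360],None,fx=3.7,fy=3.7,interpolation=2))
o=env.observe();print(o["position"],o["ft_force"],o["time_s"])
```

```text
[0.47427545 0.00560061 0.13260863] [-5.86914183  6.14114927 -4.35806385] 8.425
```

View pics/a3.png

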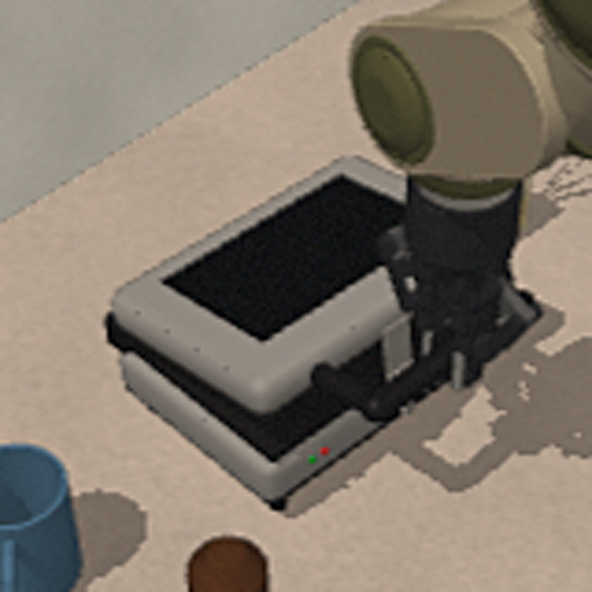

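The lid is nearly down and the bar is still held, at crop (390,390); mug and mill are untouched. Lowering gently onto the roller, watching the force.

Call:
jog_arm(
  hand=[0.015,0.015,0.015,0.015,0.015],
  travel=[
    [-0.0005,0.0003,-0.001],
    [-0.0005,0.0003,-0.001],
    [-0.0003,0,-0.001],
    [-0.0002,0,-0.001],
    [-0.0002,0,-0.001],
  ],
  yaw=[0,0,0,0,0],
)

```text
time_s: 9.05
position: [0.4734, 0.0057, 0.1282]
tool_rot: [[0.066, 0.998, -0.002], [0.998, -0.066, 0.001], [0.001, -0.002, -1.0]]
ft_force: [-4.7, 4.2, -3.1]
grip_width: 0.0207
gripper_force: 45.8
```

Call:
jog_arm(
  hand=[0.015,0.015,0.015,0.015,0.015],
  travel=[
    [-0.0002,0,-0.001],
    [-0.0002,0,-0.001],
    [-0.0002,0,-0.001],
    [0,0,0],
    [0,0,0],
  ],
  yaw=[0,0,0,0,0],
)

```text
time_s: 9.68
position: [0.4729, 0.0058, 0.1253]
tool_rot: [[0.066, 0.998, -0.002], [0.998, -0.066, 0.001], [0.001, -0.002, -1.0]]
ft_force: [-3.9, 4.7, -3.7]
grip_width: 0.0205
gripper_force: 45.7
```

Call:
jog_arm(
  hand=[0.015,0.015,0.015,0.015,0.015],
  travel=[
    [-0.0002,0,-0.001],
    [-0.0002,0,-0.001],
    [-0.0002,0,-0.001],
    [0,0,0],
    [0,0,0],
  ],
  yaw=[0,0,0,0,0],
)

```text
time_s: 10.3
position: [0.4723, 0.0058, 0.1221]
tool_rot: [[0.066, 0.998, -0.002], [0.998, -0.066, 0.001], [0.001, -0.002, -1.0]]
ft_force: [-2.6, 4.2, -4.6]
grip_width: 0.0207
gripper_force: 45.9
```

Call:
jog_arm(
  hand=[0.015,0.015,0.015,0.015,0.015],
  travel=[
    [-0.0002,0,-0.001],
    [-0.0002,0,-0.001],
    [0,0,0],
    [0,0,0],
    [0,0,0],
  ],
  yaw=[0,0,0,0,0],
)

```text
time_s: 10.92
position: [0.472, 0.0058, 0.1202]
tool_rot: [[0.066, 0.998, -0.001], [0.998, -0.066, 0.001], [0.001, -0.001, -1.0]]
ft_force: [-3.5, 4.5, -3.7]
grip_width: 0.0206
gripper_force: 45.9
```

Call:
jog_arm(
  hand=[0.015,0.015,0.015,0.015,0.015],
  travel=[
    [-0.0001,0,-0.001],
    [-0.0001,0,-0.001],
    [0,0,0],
    [0,0,0],
    [0,0,0],
  ],
  yaw=[0,0,0,0,0],
)

```text
time_s: 11.55
position: [0.4717, 0.0058, 0.1181]
tool_rot: [[0.066, 0.998, -0.002], [0.998, -0.066, 0.001], [0.001, -0.002, -1.0]]
ft_force: [-2.6, 5.9, -4.7]
grip_width: 0.021
gripper_force: 46.2
```

Call:
jog_arm(
  hand=[0.015,0.015,0.015,0.015,0.015],
  travel=[
    [-0.0001,0,-0.001],
    [-0.0001,0,-0.001],
    [0,0,0],
    [0,0,0],
    [0,0,0],
  ],
  yaw=[0,0,0,0,0],
)

```text
time_s: 12.18
position: [0.4714, 0.0059, 0.1161]
tool_rot: [[0.066, 0.998, -0.002], [0.998, -0.066, 0.001], [0.001, -0.002, -1.0]]
ft_force: [-2.7, 4.3, -4.9]
grip_width: 0.0205
gripper_force: 46.2
```

Call:
jog_arm(
  hand=[0.015,0.015,0.015,0.015,0.015],
  travel=[
    [-0.0001,0,-0.001],
    [-0.0001,0,-0.001],
    [0,0,0],
    [0,0,0],
    [0,0,0],
  ],
  yaw=[0,0,0,0,0],
)

```text
time_s: 12.8
position: [0.4713, 0.0059, 0.1146]
tool_rot: [[0.066, 0.998, -0.001], [0.998, -0.066, 0.001], [0.001, -0.001, -1.0]]
ft_force: [-6.9, 5.2, 1.6]
grip_width: 0.0211
gripper_force: 46.8
```

Call:
jog_arm(
  hand=[0.015,0.015,0.015,0.015,0.015],
  travel=[
    [-0.0001,0,-0.001],
    [-0.0001,0,-0.001],
    [0,0,0],
    [0,0,0],
    [0,0,0],
  ],
  yaw=[0,0,0,0,0],
)

```text
time_s: 13.42
position: [0.471, 0.0059, 0.1131]
tool_rot: [[0.066, 0.998, -0.001], [0.998, -0.066, 0.001], [0.001, -0.001, -1.0]]
ft_force: [-8.0, 5.8, 7.4]
grip_width: 0.0204
gripper_force: 47.7
```

The lid touched the roller at about z 0.115, where the force rose from -4.9 to +7. Pressing on in millimetre steps.

Call:
jog_arm(
  hand=[0.015,0.015,0.015,0.015,0.015],
  travel=[
    [-0.0001,0,-0.001],
    [0,0,0],
    [0,0,0],
    [0,0,0],
    [0,0,0],
  ],
  yaw=[0,0,0,0,0],
)

```text
time_s: 14.05
position: [0.4709, 0.0059, 0.1118]
tool_rot: [[0.066, 0.998, -0.002], [0.998, -0.066, 0.001], [0.001, -0.002, -1.0]]
ft_force: [-6.6, 5.9, 5.2]
grip_width: 0.0208
gripper_force: 47.3
```

Call:
jog_arm(
  hand=[0.015,0.015,0.015,0.015,0.015],
  travel=[
    [0,0,-0.001],
    [0,0,0],
    [0,0,0],
    [0,0,0],
    [0,0,0],
  ],
  yaw=[0,0,0,0,0],
)

```text
time_s: 14.68
position: [0.4708, 0.0059, 0.1106]
tool_rot: [[0.066, 0.998, -0.002], [0.998, -0.066, 0.001], [0.001, -0.002, -1.0]]
ft_force: [-5.7, 6.1, 2.2]
grip_width: 0.0208
gripper_force: 47.1
```

Call:
jog_arm(
  hand=[0.015,0.015,0.015,0.015,0.015],
  travel=[
    [0,0,-0.001],
    [0,0,0],
    [0,0,0],
    [0,0,0],
    [0,0,0],
  ],
  yaw=[0,0,0,0,0],
)

```text
time_s: 15.3
position: [0.4706, 0.0059, 0.1097]
tool_rot: [[0.066, 0.998, -0.002], [0.998, -0.066, 0.001], [0.001, -0.002, -1.0]]
ft_force: [-7.1, 5.9, 4.1]
grip_width: 0.0206
gripper_force: 47.3
```

Call:
jog_arm(
  hand=[0.015,0.015,0.015,0.015,0.015],
  travel=[
    [0,0,-0.001],
    [0,0,0],
    [0,0,0],
    [0,0,0],
    [0,0,0],
  ],
  yaw=[0,0,0,0,0],
)

```text
time_s: 15.92
position: [0.4705, 0.0059, 0.1085]
tool_rot: [[0.066, 0.998, -0.002], [0.998, -0.066, 0.001], [0.001, -0.003, -1.0]]
ft_force: [-7.7, 5.5, 2.1]
grip_width: 0.0203
gripper_force: 47.2
```

Call:
jog_arm(
  hand=[0.015,0.015,0.015,0.015,0.015],
  travel=[
    [0,0,-0.001],
    [0,0,0],
    [0,0,0],
    [0,0,0],
    [0,0,0],
  ],
  yaw=[0,0,0,0,0],
)

```text
time_s: 16.55
position: [0.4704, 0.0059, 0.1075]
tool_rot: [[0.066, 0.998, -0.003], [0.998, -0.066, 0.001], [0.001, -0.003, -1.0]]
ft_force: [-7.4, 6.0, 1.6]
grip_width: 0.0204
gripper_force: 47.1
```

Call:
jog_arm(
  hand=[0.015,0.015,0.015,0.015,0.015],
  travel=[
    [0,0,-0.001],
    [0,0,0],
    [0,0,0],
    [0,0,0],
    [0,0,0],
  ],
  yaw=[0,0,0,0,0],
)

```text
time_s: 17.18
position: [0.4703, 0.006, 0.1064]
tool_rot: [[0.066, 0.998, -0.003], [0.998, -0.066, 0.001], [0.001, -0.003, -1.0]]
ft_force: [-6.4, 5.0, 2.7]
grip_width: 0.0209
gripper_force: 47.6
```

Call:
jog_arm(
  hand=[0.015,0.015,0.015,0.015,0.015],
  travel=[
    [0,0,-0.001],
    [0,0,0],
    [0,0,0],
    [0,0,0],
    [0,0,0],
  ],
  yaw=[0,0,0,0,0],
)

```text
time_s: 17.8
position: [0.4703, 0.0059, 0.1062]
tool_rot: [[0.066, 0.998, -0.003], [0.998, -0.066, 0.001], [0.001, -0.003, -1.0]]
ft_force: [-10.5, 5.8, 12.0]
grip_width: 0.0208
gripper_force: 48.4
```

The hand stopped at z 0.106, about 9 mm below the roller contact, and the force rose to 12 N, so the lid is on its seat. Easing off, releasing, then checking.

Call:
jog_arm(
  hand=[0.015,0.021,0.024,0.03,0.036],
  travel=[
    [0,0,0.0006],
    [0,0,0],
    [0,0,0],
    [0,0,0],
    [0,0,0],
  ],
  yaw=[0,0,0,0,0],
  grip_force=20,
)

```text
time_s: 18.42
position: [0.4722, 0.0051, 0.1065]
tool_rot: [[0.066, 0.998, 0.001], [0.998, -0.066, -0.001], [-0.001, 0.001, -1.0]]
ft_force: [-0.6, -0.4, -0.0]
grip_width: 0.0359
gripper_force: 0.0
```

Call:
jog_arm(
  hand=[0.042,0.044,0.044,0.044,0.044],
  travel=[
    [0,0,0],
    [0,0,0],
    [0,0,0],
    [0,0,0],
    [0,0,0],
  ],
  yaw=[0,0,0,0,0],
)

```text
time_s: 19.05
position: [0.4717, 0.0054, 0.1063]
tool_rot: [[0.066, 0.998, 0.0], [0.998, -0.066, -0.0], [-0.0, 0.0, -1.0]]
ft_force: [-0.1, -0.1, 0.1]
grip_width: 0.0443
gripper_force: 0.0
```

Call:
jog_arm(
  hand=[0.044,0.044,0.044,0.044,0.044],
  travel=[
    [0,0,0.01],
    [0,0,0.02],
    [0,0,0.04],
    [0,0,0.05],
    [0,0,0.05],
  ],
  yaw=[0,0,0,0,0],
)

```text
time_s: 19.68
position: [0.4713, 0.0055, 0.2787]
tool_rot: [[0.066, 0.998, 0.001], [0.998, -0.066, -0.0], [-0.0, 0.001, -1.0]]
ft_force: [0.6, -0.0, -0.1]
grip_width: 0.0438
gripper_force: 0.0
```

Call:
jog_arm(
  hand=[0.044,0.044,0.044,0.044,0.044],
  travel=[
    [-0.03,0,0.03],
    [-0.03,0,0.03],
    [-0.03,0,0],
    [-0.03,0,0],
    [0,0,0],
  ],
  yaw=[0,0,0,0,0],
)

```text
time_s: 20.3
position: [0.3503, 0.0057, 0.3373]
tool_rot: [[0.066, 0.998, 0.002], [0.998, -0.066, -0.001], [-0.001, 0.002, -1.0]]
ft_force: [1.3, 0.7, 0.4]
grip_width: 0.0441
gripper_force: 0.0
```

Run:
```python
from h import *
import cv2
s=env.get_image("side")[:,:,::-1]; t=env.get_image("top")[:,:,::-1]
a=cv2.resize(s[100:300,180:360],(540,600),interpolation=2); b=cv2.resize(t[90:290,180:440],(260,200))
c=np.zeros((600,800,3),np.uint8); c[:,:540]=a; c[:200,540:]=b
cv2.imwrite("pics/a4.png",c)
```

```text
(no output)
```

View pics/a4.png

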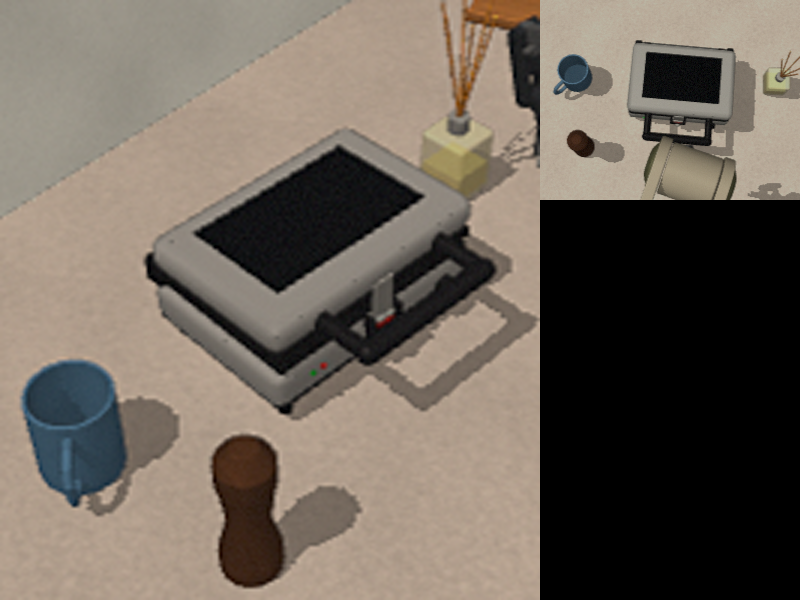

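The lid is down with the bar at side px (302.7,217.3)–(342.7,189.3). Mug, mill and diffuser look unmoved. I'll measure the bar's height and check that the bystanders haven't shifted.

Run:
```python
from h import *
import cv2
# bar centre line height: ray cut with the vertical plane of the bar
g=np.array([.998,-.064,0]); P=np.array([.4715,.0055,0])
for u,v in((302.7,217.3),(342.7,189.3)):
    p,d=ray("side",u,v); print((p+d*(g@(P-p))/(g@d)).round(4))
for a,b in(((245.5/1,0),0),): pass
t=env.get_image("top"); t0=cv2.imread("pics/top0.png")[:,:,::-1]
def c(im,lo,hi,box):
    x0,y0,x1,y1=box; h=cv2.cvtColor(np.ascontiguousarray(im[y0:y1,x0:x1]),cv2.COLOR_RGB2HSV); m=cv2.moments(cv2.inRange(h,lo,hi),True); return round(m["m10"]/m["m00"]+x0,1),round(m["m01"]/m["m00"]+y0,1)
for n,lo,hi,box in(("mug",(95,60,30),(120,255,255),(185,135,245,195)),("mill",(0,80,10),(15,255,90),(200,210,240,255)),("diff",(24,60,120),(35,255,255),(395,150,440,190))):
    print(n,c(t0,lo,hi,box),c(t,lo,hi,box))
```

```text
[0.4762 0.079  0.1098]
[ 0.4659 -0.0811  0.1016]
mug (213.3, 163.6) (213.3, 163.6)
mill (220.1, 233.1) (220.1, 233.1)
diff (413.7, 172.8) (413.6, 172.6)
```

Call:
jog_arm(
  hand=[0.03,0.01,0,0,0],
  travel=[
    [0.04,0,-0.02],
    [0.04,0,-0.02],
    [0.04,0,-0.04],
    [0.0015,0,-0.05],
    [0,0,-0.04],
  ],
  yaw=[0,0,0,0,0],
)

```text
time_s: 21.08
position: [0.4738, 0.0056, 0.1638]
tool_rot: [[0.066, 0.998, -0.002], [0.998, -0.066, 0.001], [0.0, -0.002, -1.0]]
ft_force: [0.6, 0.2, 0.1]
grip_width: 0.0001
gripper_force: 0.0
```

The bar's height of about 0.106 matches the shut position, and the bystanders haven't moved. One gentle confirming press with closed fingers.

Call:
jog_arm(
  hand=[0,0,0,0,0],
  travel=[
    [-0.002,0,-0.01],
    [0,0,-0.01],
    [0,0,0],
    [0,0,0],
    [0,0,0],
  ],
  yaw=[0,0,0,0,0],
)

```text
time_s: 21.7
position: [0.4715, 0.0053, 0.1471]
tool_rot: [[0.066, 0.998, 0.001], [0.998, -0.066, -0.0], [-0.0, 0.002, -1.0]]
ft_force: [0.2, 0.6, -0.1]
grip_width: 0.0004
gripper_force: 0.0
```

Call:
jog_arm(
  hand=[0,0,0,0,0],
  travel=[
    [0,0,-0.001],
    [0,0,-0.001],
    [0,0,0],
    [0,0,0],
    [0,0,0],
  ],
  yaw=[0,0,0,0,0],
)

```text
time_s: 22.32
position: [0.4712, 0.0054, 0.1443]
tool_rot: [[0.066, 0.998, -0.0], [0.998, -0.066, 0.0], [0.0, -0.0, -1.0]]
ft_force: [0.1, -0.5, 0.4]
grip_width: 0.0004
gripper_force: 0.0
```

Call:
jog_arm(
  hand=[0,0,0,0,0],
  travel=[
    [0,0,-0.001],
    [0,0,-0.001],
    [0,0,0],
    [0,0,0],
    [0,0,0],
  ],
  yaw=[0,0,0,0,0],
)

```text
time_s: 22.95
position: [0.4712, 0.0054, 0.1423]
tool_rot: [[0.066, 0.998, 0.0], [0.998, -0.066, -0.0], [-0.0, 0.0, -1.0]]
ft_force: [0.0, 1.3, -0.6]
grip_width: -0.0
gripper_force: 0.0
```

Call:
jog_arm(
  hand=[0,0,0,0,0],
  travel=[
    [0,0,-0.001],
    [0,0,-0.001],
    [0,0,0],
    [0,0,0],
    [0,0,0],
  ],
  yaw=[0,0,0,0,0],
)

```text
time_s: 23.58
position: [0.4712, 0.0054, 0.1404]
tool_rot: [[0.066, 0.998, 0.0], [0.998, -0.066, -0.0], [-0.0, 0.0, -1.0]]
ft_force: [0.4, -0.0, -0.3]
grip_width: -0.0005
gripper_force: 0.0
```

Call:
jog_arm(
  hand=[0,0,0,0,0],
  travel=[
    [0,0,-0.001],
    [0,0,-0.001],
    [0,0,0],
    [0,0,0],
    [0,0,0],
  ],
  yaw=[0,0,0,0,0],
)

```text
time_s: 24.2
position: [0.4713, 0.0054, 0.1393]
tool_rot: [[0.066, 0.998, 0.001], [0.998, -0.066, -0.0], [-0.0, 0.001, -1.0]]
ft_force: [-3.9, 0.2, 12.7]
grip_width: 0.0001
gripper_force: 6.0
```

Call:
jog_arm(
  hand=[0,0,0,0,0],
  travel=[
    [0,0,-0.001],
    [0,0,0],
    [0,0,0],
    [0,0,0],
    [0,0,0],
  ],
  yaw=[0,0,0,0,0],
)

```text
time_s: 24.82
position: [0.4713, 0.0054, 0.1391]
tool_rot: [[0.066, 0.998, 0.002], [0.998, -0.066, -0.001], [-0.001, 0.002, -1.0]]
ft_force: [-6.4, 0.6, 20.5]
grip_width: 0.0003
gripper_force: 10.1
```

It is stiff at 20 N, well above the 3–12 N snap force, so the lid is shut. Backing away.

Call:
jog_arm(
  hand=[0,0,0,0,0],
  travel=[
    [0,0,0.01],
    [0,0,0.03],
    [0,0,0.05],
    [0,0,0.04],
    [0,0,0],
  ],
  yaw=[0,0,0,0,0],
)

```text
time_s: 25.45
position: [0.4721, 0.0053, 0.27]
tool_rot: [[0.066, 0.998, 0.006], [0.998, -0.066, -0.001], [-0.001, 0.006, -1.0]]
ft_force: [0.0, 0.1, -0.7]
grip_width: 0.0002
gripper_force: 0.0
```

Call:
jog_arm(
  hand=[0,0,0,0,0],
  travel=[
    [-0.02,0,0.02],
    [0,0,0],
    [0,0,0],
    [0,0,0],
    [0,0,0],
  ],
  yaw=[0,0,0,0,0],
)

```text
time_s: 26.08
position: [0.4514, 0.0054, 0.2867]
tool_rot: [[0.066, 0.998, -0.001], [0.998, -0.066, 0.0], [0.0, -0.001, -1.0]]
ft_force: [0.4, 0.2, -0.6]
grip_width: 0.0002
gripper_force: 0.0
```

```bash
python3 -c "
from rig import env
print(env.observe()['ft_force'].round(1)); print(env.close_job())"
```

```text
[ 0.4  0.2 -0.6]
the job is handed in; nothing more can be done
None
```

The job is handed in at about 26 s (no verdict came back): I lowered the lid under control and pressed it past its catch, it stayed stiff on its seat at a 20 N check press, the diffuser, mug and pepper mill had not moved when checked just before that press, and the arm is clear.

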